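# Find the parts case that rattles and hold it out over the empty tray

## Robot

A 6-joint arm with a two-finger parallel gripper is mounted at the origin on the work surface. World frame = base frame: x ahead of the robot, y to its left, z up, the work surface at z = 0. Lengths are in mm, angles in rad, forces in N, time in s.
With the tool pointing down it reaches from about 350 to 975 mm from the base axis. Payload 7.1 kg.
Tool frame: the origin (TCP) lies at the very end of the fingers, on their centre line; the grasp point (between the pads) lies 19 mm behind it (ctrl.tcp_to_grasp is the distance from the TCP to the grasp point, in mm); z points along the fingers, x is the direction in which the jaws open and shut, and the axes are right-handed (so a half turn about z gives the same grasp; the last joint's range is limited). The gripper opens to 88 mm and grips with 3 to 60 N. Pads are 20 mm wide; open, the fingers measure 115 mm over their backs; the gripper's body (75 mm by 178 mm) begins 61 mm behind the grasp point.
Start: joints at [1.207, 0.423, 1.63, -0, 1.089, -0.019], TCP at [211.223, 588.209, 222.675] pointing down, gripper open.
Joint ranges: [-3, 3], [-0.9, 2.11], [0.09, 2.58], [-1.31, 4.45], [0.11, 2.69], [-2.54, 2.54]. Speed limits (rad/s): [2.39, 2.39, 3.01, 3.14, 3.14, 3.14].

## Interface

Orientations are given as a rotation vector (axis times angle).
In Python, from workcell import get_obs, viewer, ctrl, masks_of gives the robot as it stands. The module is installed in compiled form; this text tells all that it offers.
- The arm moves only by the shell command python3 -m inch 'ROWS'. ROWS is JSON, a list of rows, each an object of numbers: "tx", "ty", "tz": the shift along the tool's x, y, z in cm; "ax", "ay", "az": the turn, a rotation vector about the tool's x, y, z in degrees; "jaw": the opening, from 0 (shut) to 1 (fully open). In form: [{"tx": .., "ty": .., "tz": .., "ax": .., "ay": .., "az": .., "jaw": ..}, ...]. A call has 1 to 12 rows; each row shifts and turns the commanded pose from where the row before left it, along the tool's axes as they then stand; what a row does not reach is not made up. A row lasts 1/8 s, in which the tool goes at most 62.5 mm and 10.7 degrees, less where a joint would pass 70% of its speed; a pose out of reach is approached as far as the arm can. A call is refused whole if a number of a shift passes 6.25 or a number of a turn 10.7, either way. A call with a gripper value outside its range is refused whole. The fingers move at their own pace and stop on an object; the grip force is fixed at half the most. Time passes only in rows, so rows that do not move let the fingers close. It gives the time, the measured TCP pose, the force and the opening at its end, in the units of the state.
- get_obs(): the state, without advancing time (a new reading comes with each control period).
- viewer.get_image(name): name is "scene" or "top"; returns (picture, depth): 420x560x3 uint8, red, green, blue; 420x560 float32, mm along the optical axis (not along the pixel's ray), 0 where there is no reading.
- viewer.get_calibration(name): a dict with "fx", "fy", "cx", "cy" (pixels), "distortion" ([k1, k2, p1, p2, k3] as OpenCV has them; the pictures are not rectified), "rvec" (rotation vector, rad) and "tvec" (3), from world to camera coordinates, as OpenCV has them. Camera axes: x right, y down, z forward; pixel columns grow to the right and rows downward; lengths in mm; the calibration is good to about 2 mm. A picture is of the moment at which its call begins. get_calibration takes no time and is no camera call.
- ctrl.close_job(): hands the job in, once; it reports no verdict.
Trained networks look in the newest picture that a camera, given by its name, has taken for a name from the list of things; names that differ only in an ending like _2 or _b are one class to them, and where a whole thing is asked for, a point or a joint stands for the part that bears it (a point fixed in the world has none). Each returns a list of dicts, best first, with "score" (0 to 1); they miss things now and then, are a little off and sometimes report something else, mostly with a low value. They report only what shows in the picture. A call takes as long as a camera call. They do not tell look-alikes from the thing itself.
- masks_of(camera, thing): "pixels" (420x560 bool, what is visible of it) and "location" ([column, row] in pixels, amid what is visible of it).
The state is a dict: "t": time; "qpos": joint angles; "qvel": joint speeds; "joint_torque": joint torques, N m; "ee_pos": TCP position; "orientation": TCP orientation; "ft_force": force on the tool from outside, world axes, zero at the start; "moment": the same for the moment, N m; "width": finger opening in mm.
Only numpy, scipy, OpenCV 4.12 (cv2) and the standard library are available. Lean on these libraries where they do the work, as an engineer would, in place of code of your own. Each camera call takes 0.05 s, during which the arm holds its last target. There are 200 camera calls.

## Task

One of the three sealed grey parts cases has a part loose in it: pick them up one after another and shake them end to end, clear of the bench, until you find the one that rattles, standing each silent one back upright where it was; give the rattling one a shake of its own even if the other two were silent. Then present the rattling case: hold it out level, still and centred about a hand's width above the tray that is empty (the other has a steel collar in it), and finish while still holding it there, not set down. Leave everything else on the bench as it is.

Things in the scene. Friction and masses are not known exactly. Their poses are not given: they have to be found in the camera images.
- case_a_mid (a point): one of three identical-looking sealed grey steel cases: closed box 130 (own x, its length) x 54 (own y) x 60 mm high on the bench. This point is its centre, 30 mm above the underside; z is up. Grip it across the 54 mm width at mid-length. 0.2 to 0.6 kg with contents; weight does not tell which rattles
- case_b_mid (a point): same size and points as case_a. In one of the three (any, a new one each time) a loose 0.13 kg steel ball (loose_part) rolls freely over about 90 mm between the ends; the other two are packed solid. Shaken or rocked end to end, the ball runs to and fro and knocks on the end walls; with one end lowered it lies there and loads the tool with about 0.06 N m about the case's centre
- case_c_mid (a point): same as case_a and case_b. A packed case's weight acts at its centre, however it is tilted or shaken. Quick level strokes of 90 mm along its length, with a stop of half a second after each, carry the ball from end to end too: held level, the moment about the case's own y then changes by about 0.1 N m from one stop to the next, in a packed case not at all
- tray_a_floor (a point): one of two identical fixed open wooden trays on the far part of the bench, 130 (own x) x 170 (own y) mm, walls 6 mm thick and 28 mm high. This point is the centre of its inner floor, 6 mm above the bench. One of the two holds the steel collar at the start, the other is empty
- tray_b_floor (a point): one of two identical fixed open wooden trays on the far part of the bench, 130 (own x) x 170 (own y) mm, walls 6 mm thick and 28 mm high. This point is the centre of its inner floor, 6 mm above the bench. One of the two holds the steel collar at the start, the other is empty
- collar_mid (a point): turned steel collar, a ring of 60 mm outside diameter, 26 mm high, lying in one of the trays; this point is its centre, 13 mm up. Its place tells which tray is taken. Not to be moved
- file: bystander: a file with a wooden handle, 230 mm long along own x, 20 mm high, lying between two of the cases; origin under its middle. Not to be moved
- bush: bystander: stepped brass bush, 36 mm across, 32 mm high, standing between two of the cases; origin at the centre of its underside. Not to be moved
- wood_block: bystander: wooden block 70 x 40 x 35 mm high, origin at the centre of its underside. Not to be moved
- hammer: bystander: hammer lying along own x, near the left end of the work area, under 50 mm high. Not to be moved
- oil_can: bystander: closed plain steel can, 60 mm across, 130 mm high, standing beyond and between the two trays; origin at the centre of its underside. Not to be moved
Not all that is in view belongs to the job. What is shaped like the part that bears case_b_mid but purple is not meant.

How it is judged:
By the outcome, as a careful person would: the job done as asked, in the order asked, and still so for the second after the job is handed in, while the arm keeps its last pose, push and grip.
It also fails if it takes over 72 s, if anything falls off the work surface, if the arm or the gripper's body presses on something with over 40 N, if the wrist force passes 120 N, or if a joint passes its speed limit or range.

## Working session

There is one attempt and no reset: what is moved stays moved. The work goes in short steps, Python scripts to look and compute and a shell command to move; the robot and the scene stay as the last step left them, time stands still between calls to the robot, and variables do not carry over. Pictures are saved under pics/ and viewed, about 8 in all and at most 12, crops included, and the job is handed in when it is done.

```bash
mkdir -p pics
cat > h.py <<'E'
import numpy as np, cv2
from workcell import get_obs, viewer, ctrl, masks_of
def cal(n):
    c=viewer.get_calibration(n); K=np.array([[c['fx'],0,c['cx']],[0,c['fy'],c['cy']],[0,0,1.]])
    return K,np.array(c['distortion'],float),cv2.Rodrigues(np.array(c['rvec'],float))[0],np.array(c['tvec'],float)
def world(n,uv,d):
    K,D,R,t=cal(n); p=cv2.undistortPoints(np.array(uv,float).reshape(-1,1,2),K,D).reshape(-1,2)
    return (np.c_[p,np.ones(len(p))]*np.array(d).reshape(-1,1)-t)@R
def shot(n,f):
    im,d=viewer.get_image(n); cv2.imwrite(f,im[...,::-1]); return im,d
def maskpts(n,m,d):
    v,u=np.nonzero(m&(d>0)); return world(n,np.c_[u,v],d[v,u])
E
python3 - <<'E'
from h import *
o=get_obs(); print({k:np.round(v,3) for k,v in o.items()})
im,d=shot('top','pics/top1.png'); np.save('d.npy',d)
shot('scene','pics/scene1.png')
for th in ['case_a_mid','tray_a_floor','collar_mid','file','bush','wood_block','hammer','oil_can']:
    for r in masks_of('top',th):
        P=maskpts('top',r['pixels'],d)
        if len(P)<10: continue
        top=P[P[:,2]>np.percentile(P[:,2],90)-8] 
        (c,s,a)=cv2.minAreaRect(top[:,:2].astype(np.float32))
        print(th,round(r['score'],2),np.round(r['location']),'med',np.round(np.median(P,0)),'ztop',top[:,2].mean().round(),'rect',np.round(c,1),np.round(s),round(a,1),'rgb',np.median(im[r['pixels']],0))
E
```

```text
{'t': np.float64(0.0), 'qpos': array([ 1.207,  0.424,  1.631,  0.   ,  1.089, -0.019]), 'qvel': array([-0.001,  0.   , -0.   ,  0.001, -0.   , -0.002]), 'joint_torque': array([-1.0000e-03, -5.4463e+01, -2.7366e+01,  6.4000e-02,  2.3000e-02,
       -0.0000e+00]), 'ee_pos': array([211.05 , 587.713, 221.901]), 'orientation': array([ 2.569e+00,  1.807e+00, -2.000e-03]), 'ft_force': array([-0.36 ,  0.317, -1.081]), 'moment': array([ 0.006, -0.032, -0.019]), 'width': np.float64(87.893)}
case_a_mid 0.65 [288. 269.] med [460. -11.  60.] ztop 60.0 rect [462.5 -12.6] [ 55. 133.] 68.4 rgb [214. 216. 209.]
case_a_mid 0.65 [392. 272.] med [ 431. -252.   59.] ztop 60.0 rect [ 433.  -256.6] [133.  55.] 1.8 rgb [193. 198. 192.]
tray_a_floor 0.66 [200. 202.] med [656. 171.   7.] ztop 27.0 rect [655.4 169.3] [133. 172.] 6.7 rgb [241. 214. 153.]
collar_mid 0.76 [209. 196.] med [653. 168.  31.] ztop 31.0 rect [654.4 168.4] [57. 58.] 60.2 rgb [229. 229. 224.]
file 0.72 [231. 275.] med [461. 133.  11.] ztop 19.0 rect [437.3 133.2] [ 20. 192.] 90.0 rgb [130. 126. 125.]
bush 0.51 [338. 289.] med [ 417. -131.   23.] ztop 31.0 rect [ 418.7 -130.9] [22. 22.] 83.2 rgb [246. 223. 131.]
wood_block 0.97 [437. 203.] med [ 596. -398.   34.] ztop 35.0 rect [ 598.4 -402.6] [71. 41.] 5.7 rgb [206. 139.  97.]
hammer 0.73 [107. 226.] med [596. 437.  22.] ztop 24.0 rect [631.9 430.2] [ 88. 259.] 68.2 rgb [206.5 201.  156. ]
hammer 0.2 [277. 148.] med [749.  -3. 121.] ztop 129.0 rect [762.3  -3.1] [52. 55.] 86.5 rgb [217. 217. 210.]
oil_can 0.98 [275. 147.] med [747.  -2. 124.] ztop 129.0 rect [762.2  -3.1] [52. 54.] 86.7 rgb [239. 237. 233.]
```

View pics/top1.png

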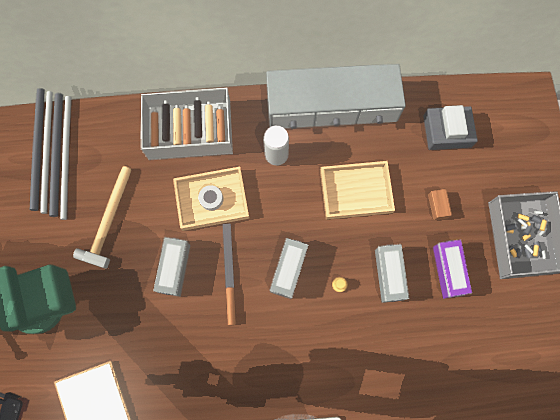

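View pics/scene1.png

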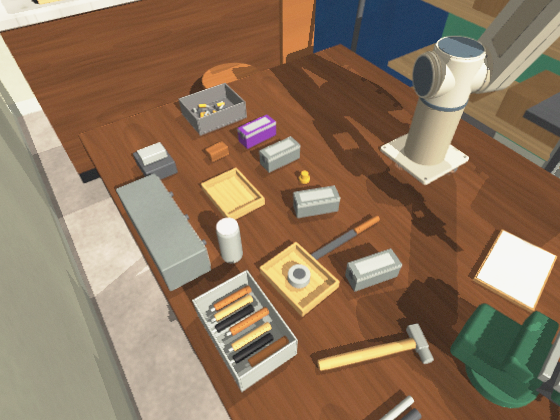

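The top view shows grey cases at pixels (171,266), (289,269) and (392,272). The purple look-alike is at (452,268), so I exclude it. The collar tray is at (210,196), the empty tray at (357,190), the file at (231,275) and the bush at (340,285). Next I'll measure the cases and the empty tray from depth, with one close crop.

Run:
```python
from h import *
from scipy.spatial.transform import Rotation as Rn
d=np.load('d.npy'); im=cv2.imread('pics/top1.png')
v,u=np.mgrid[0:420,0:560]; W=world('top',np.c_[u.ravel(),v.ravel()],d.ravel()).reshape(420,560,3)
for nm,(u0,u1,v0,v1),(z0,z1) in [('L',(145,200,225,305),(55,66)),('M',(262,318,225,305),(55,66)),('R',(368,418,230,310),(55,66)),('purple',(425,480,230,310),(55,66)),('tray',(310,405,150,225),(22,34))]:
    P=W[v0:v1,u0:u1].reshape(-1,3); P=P[(P[:,2]>z0)&(P[:,2]<z1)]
    c,s,a=cv2.minAreaRect(P[:,:2].astype(np.float32)); print(nm,len(P),np.round(c,1),np.round(s),round(a,1),P[:,2].mean().round(1))
o=get_obs(); R=Rn.from_rotvec(o['orientation']).as_matrix(); print(np.round(R,3))
cv2.imwrite('pics/crop1.png',cv2.resize(im[220:310,140:490],None,fx=2.2,fy=2.2))
```

```text
L 1196 [486.2 267.9] [ 57. 133.] 76.8 59.6
M 1249 [463.  -12.8] [ 55. 134.] 68.6 59.8
R 1236 [ 433.1 -257.5] [133.  57.] 1.8 59.6
purple 1173 [ 431.6 -407.6] [131.  57.] 3.8 59.9
tray 616 [ 651.8 -198.7] [132. 170.] 1.9 27.4
[[ 0.338  0.941 -0.   ]
 [ 0.941 -0.338 -0.   ]
 [-0.     0.    -1.   ]]
```

View pics/crop1.png

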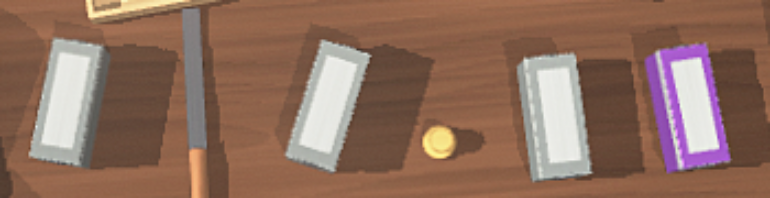

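The crop confirms three all-grey cases, with the purple one at the far right. I'll start with the left one.

```bash
cat >> h.py <<'E'
from scipy.spatial.transform import Rotation as Rn
def to(x,y,z,yaw):
    """yaw: world angle (deg) of tool x; prints az first, then shifts (cm) in the turned tool frame"""
    o=get_obs(); R=Rn.from_rotvec(o['orientation']).as_matrix(); a=np.radians(yaw)
    T=np.array([[np.cos(a),np.sin(a),0],[np.sin(a),-np.cos(a),0],[0,0,-1]])
    print('t',o['t'].round(2),'turn',np.degrees(Rn.from_matrix(R.T@T).as_rotvec()).round(2),'shift cm',(T.T@(np.array([x,y,z])-o['ee_pos'])/10).round(2))
def st():
    o=get_obs(); R=Rn.from_rotvec(o['orientation']).as_matrix()
    print('t',o['t'].round(2),o['ee_pos'].round(1),'yaw',np.degrees(np.arctan2(R[1,0],R[0,0])).round(1),'F',np.round(o['ft_force'],2),'Mtool',(R.T@o['moment']).round(3),'w',o['width'].round(1))
E
python3 -c "
from h import *; to(486.2,267.9,110,76.8)"
python3 -m inch '[{"tx":-5,"az":-3.3},{"tx":-5,"az":-3.3},{"tx":-5},{"tx":-5},{"tx":-3,"ty":4},{"tx":-2,"ty":5},{"ty":5.5},{"ty":5.5},{"ty":5.5,"tz":1},{"ty":5,"tz":3},{"ty":3.5,"tz":4}]'
python3 -m inch '[{}]'
python3 -c "
from h import *; st();to(486.2,267.9,110,76.8)"
```

```text
Traceback (most recent call last):
  File "h.py", line 18, in to
    print('t',o['t'].round(2),'turn',np.degrees(Rn.from_matrix(R.T@T).as_rotvec()).round(2),'shift cm',(T.T@(np.array([x,y,z])-o['ee_pos'])/10).round(2))
              ^^^^^^^^^^^^
AttributeError: 'float' object has no attribute 'round'
$[0]: bad value
$[0]: bad value
Traceback (most recent call last):
  File "h.py", line 21, in st
    print('t',o['t'].round(2),o['ee_pos'].round(1),'yaw',np.degrees(np.arctan2(R[1,0],R[0,0])).round(1),'F',np.round(o['ft_force'],2),'Mtool',(R.T@o['moment']).round(3),'w',o['width'].round(1))
              ^^^^^^^^^^^^
AttributeError: 'float' object has no attribute 'round'
```

```bash
sed -i "s/o\['t'\].round(2)/round(float(o['t']),2)/; s/o\['width'\].round(1)/round(float(o['width']),1)/" h.py
python3 -c "
from h import *; to(486.2,267.9,110,76.8)"
python3 -m inch '[{"tx":-5,"ty":0,"tz":0,"ax":0,"ay":0,"az":-3.3,"jaw":1},{"tx":-5,"ty":0,"tz":0,"ax":0,"ay":0,"az":-3.3,"jaw":1},{"tx":-5,"ty":0,"tz":0,"ax":0,"ay":0,"az":0,"jaw":1},{"tx":-5,"ty":0,"tz":0,"ax":0,"ay":0,"az":0,"jaw":1}]'
python3 -c "
from h import *; st();to(486.2,267.9,110,76.8)"
```

```text
t 0.5 turn [ 0.    0.01 -6.56] shift cm [-24.9   34.08  11.26]
t: 1.0
ee_pos: [157.0, 394.3, 222.7]
orientation: [-2.461, -1.953, -0.001]
ft_force: [-0.3, 0.2, -0.1]
width: 88.0
t 1.0 [157.  394.3 222.7] yaw 76.9 F [-0.28  0.2  -0.12] Mtool [ 0.008  0.018 -0.011] w 88.0
t 1.0 turn [ 0.01 -0.02  0.06] shift cm [-4.79 34.94 11.27]
```

All seven keys are needed in each row.

```bash
python3 -m inch '[{"tx":-2.4,"ty":5,"tz":0,"ax":0,"ay":0,"az":0,"jaw":1},{"tx":-2.4,"ty":5,"tz":0,"ax":0,"ay":0,"az":0,"jaw":1},{"tx":0,"ty":5.5,"tz":1.5,"ax":0,"ay":0,"az":0,"jaw":1},{"tx":0,"ty":5.5,"tz":2,"ax":0,"ay":0,"az":0,"jaw":1},{"tx":0,"ty":5.5,"tz":2,"ax":0,"ay":0,"az":0,"jaw":1},{"tx":0,"ty":5.0,"tz":3,"ax":0,"ay":0,"az":0,"jaw":1},{"tx":0,"ty":3.4,"tz":2.8,"ax":0,"ay":0,"az":0,"jaw":1},{"tx":0,"ty":0,"tz":0,"ax":0,"ay":0,"az":0,"jaw":1}]'
python3 - <<'E'
from h import *; st();to(486.2,267.9,14,76.8)
shot('top','pics/top2.png')
im=cv2.imread('pics/top2.png'); cv2.imwrite('pics/crop2.png',cv2.resize(im[200:330,110:260],None,fx=4,fy=4))
E
```

```text
t: 2.0
ee_pos: [487.2, 268.4, 107.6]
orientation: [-2.463, -1.949, 0.004]
ft_force: [-0.6, 0.7, -0.8]
width: 88.1
t 2.0 [487.2 268.4 107.6] yaw 76.7 F [-0.61  0.69 -0.78] Mtool [-0.031  0.006  0.012] w 88.1
t 2.0 turn [-0.12  0.11 -0.1 ] shift cm [-0.07 -0.08  9.36]
```

View pics/crop2.png

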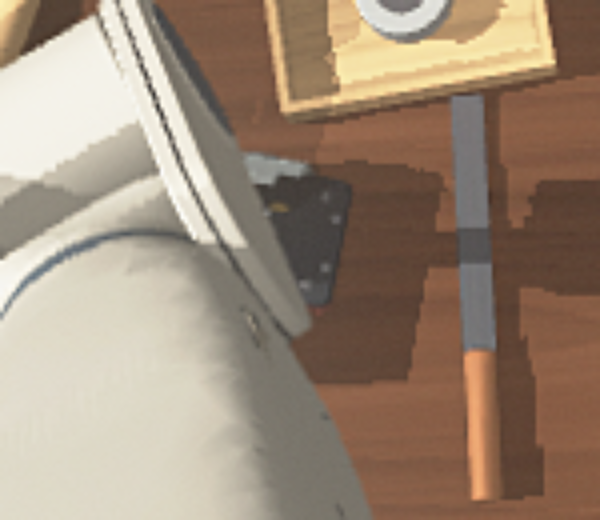

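The wrist hides the case in this view, but the pose numbers agree to within 1 mm. Descend and grip.

```bash
python3 -m inch '[{"tx":-0.1,"ty":-0.1,"tz":4.5,"ax":0,"ay":0,"az":0,"jaw":1},{"tx":0,"ty":0,"tz":3.4,"ax":0,"ay":0,"az":0,"jaw":1},{"tx":0,"ty":0,"tz":1.5,"ax":0,"ay":0,"az":0,"jaw":1},{"tx":0,"ty":0,"tz":0,"ax":0,"ay":0,"az":0,"jaw":1},{"tx":0,"ty":0,"tz":0,"ax":0,"ay":0,"az":0,"jaw":0},{"tx":0,"ty":0,"tz":0,"ax":0,"ay":0,"az":0,"jaw":0},{"tx":0,"ty":0,"tz":0,"ax":0,"ay":0,"az":0,"jaw":0},{"tx":0,"ty":0,"tz":0,"ax":0,"ay":0,"az":0,"jaw":0}]'
python3 -c "
from h import *; st()"
```

```text
t: 3.05
ee_pos: [485.3, 268.9, 16.1]
orientation: [2.461, 1.952, 0.001]
ft_force: [-1.2, -2.3, 3.1]
width: 53.6
t 3.05 [485.3 268.9  16.1] yaw 76.8 F [-1.25 -2.31  3.1 ] Mtool [ 0.193 -0.317  0.032] w 53.6
```

```bash
python3 -m inch '[{"tx":0,"ty":0,"tz":-2.5,"ax":0,"ay":0,"az":0,"jaw":0},{"tx":0,"ty":0,"tz":-4.5,"ax":0,"ay":0,"az":0,"jaw":0},{"tx":0,"ty":0,"tz":-4,"ax":0,"ay":0,"az":0,"jaw":0},{"tx":0,"ty":0,"tz":-2,"ax":0,"ay":0,"az":0,"jaw":0},{"tx":0,"ty":0,"tz":0,"ax":0,"ay":0,"az":0,"jaw":0},{"tx":0,"ty":0,"tz":0,"ax":0,"ay":0,"az":0,"jaw":0},{"tx":0,"ty":0,"tz":0,"ax":0,"ay":0,"az":0,"jaw":0}]' >/dev/null; python3 -c "
from h import *; st()"
python3 -m inch '[{"tx":0,"ty":-4.5,"tz":0,"ax":0,"ay":0,"az":0,"jaw":0},{"tx":0,"ty":-4.5,"tz":0,"ax":0,"ay":0,"az":0,"jaw":0},{"tx":0,"ty":0,"tz":0,"ax":0,"ay":0,"az":0,"jaw":0},{"tx":0,"ty":0,"tz":0,"ax":0,"ay":0,"az":0,"jaw":0},{"tx":0,"ty":0,"tz":0,"ax":0,"ay":0,"az":0,"jaw":0},{"tx":0,"ty":0,"tz":0,"ax":0,"ay":0,"az":0,"jaw":0}]' >/dev/null; python3 -c "
from h import *; st()"
python3 -m inch '[{"tx":0,"ty":4.5,"tz":0,"ax":0,"ay":0,"az":0,"jaw":0},{"tx":0,"ty":4.5,"tz":0,"ax":0,"ay":0,"az":0,"jaw":0},{"tx":0,"ty":0,"tz":0,"ax":0,"ay":0,"az":0,"jaw":0},{"tx":0,"ty":0,"tz":0,"ax":0,"ay":0,"az":0,"jaw":0},{"tx":0,"ty":0,"tz":0,"ax":0,"ay":0,"az":0,"jaw":0},{"tx":0,"ty":0,"tz":0,"ax":0,"ay":0,"az":0,"jaw":0}]' >/dev/null; python3 -c "
from h import *; st()"
python3 -m inch '[{"tx":0,"ty":-4.5,"tz":0,"ax":0,"ay":0,"az":0,"jaw":0},{"tx":0,"ty":-4.5,"tz":0,"ax":0,"ay":0,"az":0,"jaw":0},{"tx":0,"ty":0,"tz":0,"ax":0,"ay":0,"az":0,"jaw":0},{"tx":0,"ty":0,"tz":0,"ax":0,"ay":0,"az":0,"jaw":0},{"tx":0,"ty":0,"tz":0,"ax":0,"ay":0,"az":0,"jaw":0},{"tx":0,"ty":0,"tz":0,"ax":0,"ay":0,"az":0,"jaw":0}]' >/dev/null; python3 -c "
from h import *; st()"
python3 -m inch '[{"tx":0,"ty":4.5,"tz":0,"ax":0,"ay":0,"az":0,"jaw":0},{"tx":0,"ty":4.5,"tz":0,"ax":0,"ay":0,"az":0,"jaw":0},{"tx":0,"ty":0,"tz":0,"ax":0,"ay":0,"az":0,"jaw":0},{"tx":0,"ty":0,"tz":0,"ax":0,"ay":0,"az":0,"jaw":0},{"tx":0,"ty":0,"tz":0,"ax":0,"ay":0,"az":0,"jaw":0},{"tx":0,"ty":0,"tz":0,"ax":0,"ay":0,"az":0,"jaw":0}]' >/dev/null; python3 -c "
from h import *; st();to(485.3,268.9,16.1,76.8)"
```

```text
t 3.92 [484.2 268.4 144.2] yaw 76.8 F [ 0.36  0.74 -5.16] Mtool [-0.011 -0.024  0.012] w 53.7
t 4.67 [398.3 289.3 145.6] yaw 76.8 F [ 0.55 -0.29 -5.41] Mtool [ 0.03  -0.019 -0.033] w 53.9
t 5.42 [484.3 269.1 145.7] yaw 76.9 F [-0.19 -0.43 -5.57] Mtool [ 0.044 -0.022 -0.034] w 53.9
t 6.17 [398.2 289.3 145.7] yaw 76.8 F [ 0.52 -0.7  -4.54] Mtool [-0.014  0.022  0.065] w 53.6
t 6.92 [484.3 269.1 145.6] yaw 76.9 F [ 0.06  0.07 -4.91] Mtool [ 0.046  0.033 -0.029] w 53.6
t 6.92 turn [-0.02  0.02  0.09] shift cm [ 0.    0.1  12.95]
```

Single readings are noisy, at roughly ±0.03 N m. I'll do two more strokes and average each stop over short camera calls.

```bash
cat >> h.py <<'E'
def avg(n=7):
    L=[]
    for i in range(n):
        viewer.get_image('top'); o=get_obs(); R=Rn.from_rotvec(o['orientation']).as_matrix()
        L.append(np.r_[R.T@o['moment'],R.T@o['ft_force']])
    L=np.array(L); print('avg M F',L.mean(0).round(3),'sd',L.std(0)[:3].round(3),'Mx',L[:,0].round(3)); st()
E
python3 -m inch '[{"tx":0,"ty":-4.5,"tz":0,"ax":0,"ay":0,"az":0,"jaw":0},{"tx":0,"ty":-4.5,"tz":0,"ax":0,"ay":0,"az":0,"jaw":0},{"tx":0,"ty":0,"tz":0,"ax":0,"ay":0,"az":0,"jaw":0},{"tx":0,"ty":0,"tz":0,"ax":0,"ay":0,"az":0,"jaw":0},{"tx":0,"ty":0,"tz":0,"ax":0,"ay":0,"az":0,"jaw":0}]' >/dev/null; python3 -c "
from h import *; avg()"
python3 -m inch '[{"tx":0,"ty":4.5,"tz":0,"ax":0,"ay":0,"az":0,"jaw":0},{"tx":0,"ty":4.5,"tz":0,"ax":0,"ay":0,"az":0,"jaw":0},{"tx":0,"ty":0,"tz":0,"ax":0,"ay":0,"az":0,"jaw":0},{"tx":0,"ty":0,"tz":0,"ax":0,"ay":0,"az":0,"jaw":0},{"tx":0,"ty":0,"tz":0,"ax":0,"ay":0,"az":0,"jaw":0}]' >/dev/null; python3 -c "
from h import *; avg()"
```

```text
avg M F [-2.600e-02  2.000e-03  1.500e-02  3.800e-02  2.790e-01  4.995e+00] sd [0.017 0.04  0.028] Mx [-0.043  0.001 -0.027 -0.018 -0.01  -0.049 -0.037]
t 7.9 [397.7 289.3 145.6] yaw 76.8 F [ 0.17  0.09 -4.57] Mtool [-0.037  0.003  0.019] w 53.5
avg M F [ 0.019 -0.009 -0.013 -0.175 -0.098  4.88 ] sd [0.023 0.011 0.019] Mx [ 0.023 -0.006  0.012  0.004 -0.006  0.054  0.052]
t 8.88 [484.9 269.1 145.8] yaw 76.9 F [ 0.3  -0.11 -5.25] Mtool [ 0.052 -0.031 -0.03 ] w 53.9
```

The averaged level swing is 0.045 N m, which fits neither 0 nor 0.1. I'll rock the case ±8° and read it at 8° and 2° on each side, because a ball would stay at the lowered end.

```bash
python3 -m inch '[{"tx":0,"ty":0,"tz":0,"ax":4,"ay":0,"az":0,"jaw":0},{"tx":0,"ty":0,"tz":0,"ax":4,"ay":0,"az":0,"jaw":0},{"tx":0,"ty":0,"tz":0,"ax":0,"ay":0,"az":0,"jaw":0},{"tx":0,"ty":0,"tz":0,"ax":0,"ay":0,"az":0,"jaw":0},{"tx":0,"ty":0,"tz":0,"ax":0,"ay":0,"az":0,"jaw":0},{"tx":0,"ty":0,"tz":0,"ax":0,"ay":0,"az":0,"jaw":0}]' >/dev/null; python3 -c "
from h import *; avg(8)"
python3 -m inch '[{"tx":0,"ty":0,"tz":0,"ax":-6,"ay":0,"az":0,"jaw":0},{"tx":0,"ty":0,"tz":0,"ax":0,"ay":0,"az":0,"jaw":0}]' >/dev/null; python3 -c "
from h import *; avg(8)"
python3 -m inch '[{"tx":0,"ty":0,"tz":0,"ax":-5,"ay":0,"az":0,"jaw":0},{"tx":0,"ty":0,"tz":0,"ax":-5,"ay":0,"az":0,"jaw":0},{"tx":0,"ty":0,"tz":0,"ax":0,"ay":0,"az":0,"jaw":0},{"tx":0,"ty":0,"tz":0,"ax":0,"ay":0,"az":0,"jaw":0},{"tx":0,"ty":0,"tz":0,"ax":0,"ay":0,"az":0,"jaw":0},{"tx":0,"ty":0,"tz":0,"ax":0,"ay":0,"az":0,"jaw":0}]' >/dev/null; python3 -c "
from h import *; avg(8)"
python3 -m inch '[{"tx":0,"ty":0,"tz":0,"ax":6,"ay":0,"az":0,"jaw":0},{"tx":0,"ty":0,"tz":0,"ax":0,"ay":0,"az":0,"jaw":0}]' >/dev/null; python3 -c "
from h import *; avg(8)"
```

```text
avg M F [-1.050e-01  1.100e-02 -2.000e-03 -2.780e-01  7.800e-01  5.126e+00] sd [0.052 0.025 0.032] Mx [-0.013 -0.09  -0.14  -0.092 -0.065 -0.095 -0.193 -0.149]
t 10.03 [485.1 268.9 145.7] yaw 76.8 F [-0.28  0.55 -5.25] Mtool [-0.149  0.035  0.042] w 54.2
avg M F [ 0.023  0.028  0.005 -0.028  0.049  4.811] sd [0.024 0.022 0.025] Mx [-0.017  0.048  0.016  0.001  0.018  0.055  0.014  0.052]
t 10.68 [485.4 268.8 145.6] yaw 76.8 F [-0.33  0.03 -4.42] Mtool [ 0.052  0.033 -0.002] w 53.7
avg M F [ 0.138  0.015 -0.009 -0.026 -0.656  5.332] sd [0.034 0.02  0.02 ] Mx [0.134 0.124 0.081 0.152 0.179 0.114 0.124 0.196]
t 11.82 [485.1 268.9 145.7] yaw 76.8 F [-0.57 -0.04 -5.91] Mtool [ 0.196 -0.004 -0.   ] w 54.0
avg M F [ 1.500e-02  1.000e-02 -5.000e-03  1.230e-01 -1.050e-01  5.132e+00] sd [0.026 0.03  0.031] Mx [ 0.021  0.035  0.029  0.051 -0.009 -0.004  0.034 -0.034]
t 12.47 [484.7 269.  145.7] yaw 76.9 F [-0.38  0.53 -5.01] Mtool [-0.034 -0.013 -0.005] w 53.9
```

At ±2° the readings are +0.023 and +0.015, so there is no hysteresis. The ±8° readings fit pure weight on a lever of about 0.17 m, so the left case is packed. Level it, stand it back and lift off.

```bash
python3 -m inch '[{"tx":0,"ty":0,"tz":4,"ax":2,"ay":0,"az":0,"jaw":0},{"tx":0,"ty":0.1,"tz":4.5,"ax":0,"ay":0,"az":0,"jaw":0},{"tx":0,"ty":0,"tz":3,"ax":0,"ay":0,"az":0,"jaw":0},{"tx":0,"ty":0,"tz":0.9,"ax":0,"ay":0,"az":0,"jaw":0},{"tx":0,"ty":0,"tz":0,"ax":0,"ay":0,"az":0,"jaw":0}]'
python3 -c "
from h import *; st();to(485.3,268.9,16.1,76.8)"
```

```text
t: 13.1
ee_pos: [487.5, 268.5, 21.8]
orientation: [2.461, 1.953, -0.0]
ft_force: [0.4, 0.1, -4.8]
width: 53.8
t 13.1 [487.5 268.5  21.8] yaw 76.9 F [ 0.45  0.08 -4.8 ] Mtool [-0.04   0.014 -0.012] w 53.8
t 13.1 turn [-0.01  0.01  0.06] shift cm [-0.01 -0.22  0.57]
```

```bash
python3 -m inch '[{"tx":0,"ty":-0.2,"tz":0.4,"ax":0,"ay":0,"az":0,"jaw":0},{"tx":0,"ty":0,"tz":0.15,"ax":0,"ay":0,"az":0,"jaw":0},{"tx":0,"ty":0,"tz":0,"ax":0,"ay":0,"az":0,"jaw":0}]'
python3 -c "
from h import *; st();to(463,-12.8,100,68.6)"
```

```text
t: 13.48
ee_pos: [485.7, 269.0, 16.7]
orientation: [2.461, 1.952, 0.001]
ft_force: [0.5, 0.5, -5.0]
width: 53.8
t 13.47 [485.7 269.   16.7] yaw 76.9 F [ 0.53  0.54 -5.03] Mtool [-0.096  0.02   0.   ] w 53.8
t 13.47 turn [ 0.04 -0.03  8.25] shift cm [-27.07   8.17  -8.33]
```

```bash
python3 -m inch '[{"tx":0,"ty":0,"tz":0.1,"ax":0,"ay":0,"az":0,"jaw":0},{"tx":0,"ty":0,"tz":0,"ax":0,"ay":0,"az":0,"jaw":0},{"tx":0,"ty":0,"tz":0,"ax":0,"ay":0,"az":0,"jaw":1},{"tx":0,"ty":0,"tz":0,"ax":0,"ay":0,"az":0,"jaw":1},{"tx":0,"ty":0,"tz":0,"ax":0,"ay":0,"az":0,"jaw":1},{"tx":0,"ty":0,"tz":-3,"ax":0,"ay":0,"az":0,"jaw":1},{"tx":0,"ty":0,"tz":-5,"ax":0,"ay":0,"az":0,"jaw":1},{"tx":0,"ty":0,"tz":-4,"ax":0,"ay":0,"az":0,"jaw":1}]'
python3 -m inch '[{"tx":0,"ty":0,"tz":0,"ax":0,"ay":0,"az":8.2,"jaw":1},{"tx":-5,"ty":2,"tz":0,"ax":0,"ay":0,"az":0,"jaw":1},{"tx":-5.5,"ty":2,"tz":0,"ax":0,"ay":0,"az":0,"jaw":1},{"tx":-5.5,"ty":2,"tz":0,"ax":0,"ay":0,"az":0,"jaw":1},{"tx":-5.5,"ty":2,"tz":0,"ax":0,"ay":0,"az":0,"jaw":1},{"tx":-4,"ty":0.2,"tz":2,"ax":0,"ay":0,"az":0,"jaw":1},{"tx":-1.5,"ty":0,"tz":2,"ax":0,"ay":0,"az":0,"jaw":1},{"tx":0,"ty":0,"tz":0,"ax":0,"ay":0,"az":0,"jaw":1}]'
python3 -c "
from h import *; st();to(463,-12.8,16,68.6);shot('scene','pics/scene2.png')"
```

```text
t: 14.48
ee_pos: [485.7, 268.9, 136.7]
orientation: [2.461, 1.952, 0.001]
ft_force: [0.2, 1.0, 0.3]
width: 88.0
t: 15.48
ee_pos: [462.2, -13.3, 94.3]
orientation: [-2.595, -1.768, 0.004]
ft_force: [-0.5, 0.1, -1.3]
width: 88.2
t 15.47 [462.2 -13.3  94.3] yaw 68.5 F [-0.47  0.14 -1.25] Mtool [-0.024  0.02  -0.02 ] w 88.2
t 15.47 turn [-0.16  0.05 -0.08] shift cm [0.08 0.06 7.83]
```

View pics/scene2.png

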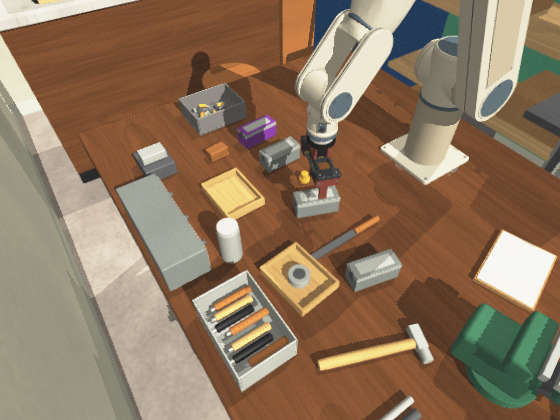

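The left case (373,270) stands upright where it was, and the gripper straddles the middle case (317,200). The bush at (305,178) is untouched. Descend, grip and lift.

```bash
python3 -m inch '[{"tx":0.1,"ty":0.05,"tz":4,"ax":0,"ay":0,"az":0,"jaw":1},{"tx":0,"ty":0,"tz":2.6,"ax":0,"ay":0,"az":0,"jaw":1},{"tx":0,"ty":0,"tz":0.7,"ax":0,"ay":0,"az":0,"jaw":1},{"tx":0,"ty":0,"tz":0,"ax":0,"ay":0,"az":0,"jaw":1},{"tx":0,"ty":0,"tz":0,"ax":0,"ay":0,"az":0,"jaw":0},{"tx":0,"ty":0,"tz":0,"ax":0,"ay":0,"az":0,"jaw":0},{"tx":0,"ty":0,"tz":0,"ax":0,"ay":0,"az":0,"jaw":0},{"tx":0,"ty":0,"tz":0,"ax":0,"ay":0,"az":0,"jaw":0}]' >/dev/null
python3 -c "
from h import *; st()"
python3 -m inch '[{"tx":0,"ty":0,"tz":-2.5,"ax":0,"ay":0,"az":0,"jaw":0},{"tx":0,"ty":0,"tz":-4.5,"ax":0,"ay":0,"az":0,"jaw":0},{"tx":0,"ty":0,"tz":-4,"ax":0,"ay":0,"az":0,"jaw":0},{"tx":0,"ty":0,"tz":-2,"ax":0,"ay":0,"az":0,"jaw":0},{"tx":0,"ty":0,"tz":0,"ax":0,"ay":0,"az":0,"jaw":0},{"tx":0,"ty":0,"tz":0,"ax":0,"ay":0,"az":0,"jaw":0}]' >/dev/null; python3 -c "
from h import *; st()"
```

```text
t 16.52 [464.6 -11.8  22.5] yaw 68.6 F [-0.47 -0.24  3.07] Mtool [ 0.144 -0.214  0.062] w 54.4
t 17.27 [463.6 -11.8 151.3] yaw 68.6 F [-0.23 -0.5  -1.45] Mtool [-0.009 -0.042  0.006] w 53.9
```

```bash
python3 -m inch '[{"tx":0,"ty":-4.5,"tz":0,"ax":0,"ay":0,"az":0,"jaw":0},{"tx":0,"ty":-4.5,"tz":0,"ax":0,"ay":0,"az":0,"jaw":0},{"tx":0,"ty":0,"tz":0,"ax":0,"ay":0,"az":0,"jaw":0},{"tx":0,"ty":0,"tz":0,"ax":0,"ay":0,"az":0,"jaw":0},{"tx":0,"ty":0,"tz":0,"ax":0,"ay":0,"az":0,"jaw":0}]' >/dev/null; python3 -c "
from h import *; avg()"
python3 -m inch '[{"tx":0,"ty":4.5,"tz":0,"ax":0,"ay":0,"az":0,"jaw":0},{"tx":0,"ty":4.5,"tz":0,"ax":0,"ay":0,"az":0,"jaw":0},{"tx":0,"ty":0,"tz":0,"ax":0,"ay":0,"az":0,"jaw":0},{"tx":0,"ty":0,"tz":0,"ax":0,"ay":0,"az":0,"jaw":0},{"tx":0,"ty":0,"tz":0,"ax":0,"ay":0,"az":0,"jaw":0}]' >/dev/null; python3 -c "
from h import *; avg()"
python3 -m inch '[{"tx":0,"ty":-4.5,"tz":0,"ax":0,"ay":0,"az":0,"jaw":0},{"tx":0,"ty":-4.5,"tz":0,"ax":0,"ay":0,"az":0,"jaw":0},{"tx":0,"ty":0,"tz":0,"ax":0,"ay":0,"az":0,"jaw":0},{"tx":0,"ty":0,"tz":0,"ax":0,"ay":0,"az":0,"jaw":0},{"tx":0,"ty":0,"tz":0,"ax":0,"ay":0,"az":0,"jaw":0}]' >/dev/null; python3 -c "
from h import *; avg()"
python3 -m inch '[{"tx":0,"ty":4.5,"tz":0,"ax":0,"ay":0,"az":0,"jaw":0},{"tx":0,"ty":4.5,"tz":0,"ax":0,"ay":0,"az":0,"jaw":0},{"tx":0,"ty":0,"tz":0,"ax":0,"ay":0,"az":0,"jaw":0},{"tx":0,"ty":0,"tz":0,"ax":0,"ay":0,"az":0,"jaw":0},{"tx":0,"ty":0,"tz":0,"ax":0,"ay":0,"az":0,"jaw":0}]' >/dev/null; python3 -c "
from h import *; avg()"
```

```text
avg M F [ 0.025 -0.012 -0.013  0.067  0.031  2.204] sd [0.03  0.032 0.024] Mx [-0.008  0.035  0.036  0.001  0.083  0.03  -0.005]
t 18.25 [380.7  20.9 152.2] yaw 68.6 F [ 0.68 -0.77 -1.73] Mtool [-0.005  0.044 -0.039] w 54.0
avg M F [-0.005  0.005 -0.005  0.07  -0.053  1.96 ] sd [0.016 0.032 0.019] Mx [-0.014 -0.018  0.004 -0.006 -0.006 -0.025  0.027]
t 19.23 [464.3 -11.7 152.3] yaw 68.7 F [ 0.57  0.43 -2.99] Mtool [ 0.027  0.02  -0.   ] w 53.9
avg M F [-0.005  0.009 -0.013 -0.105 -0.116  2.089] sd [0.03  0.022 0.027] Mx [ 0.049 -0.     0.012 -0.052 -0.005 -0.032 -0.004]
t 20.2 [380.7  20.9 152.1] yaw 68.6 F [ 0.07  0.09 -2.56] Mtool [-0.004 -0.018  0.021] w 53.7
avg M F [-5.000e-03 -8.000e-03 -1.000e-03  2.530e-01  2.900e-02  2.336e+00] sd [0.048 0.032 0.021] Mx [-0.023  0.058 -0.056  0.009  0.07  -0.057 -0.034]
t 21.18 [464.3 -11.6 152.3] yaw 68.7 F [-0.43  0.66 -2.35] Mtool [-0.034  0.012  0.003] w 53.9
```

The middle case shows no change (+0.025, −0.005, −0.005, −0.005), so it is silent. Stand it back.

```bash
python3 -m inch '[{"tx":0,"ty":0,"tz":4,"ax":0,"ay":0,"az":0,"jaw":0},{"tx":0,"ty":0,"tz":4.5,"ax":0,"ay":0,"az":0,"jaw":0},{"tx":0,"ty":0,"tz":3,"ax":0,"ay":0,"az":0,"jaw":0},{"tx":0,"ty":0,"tz":1.0,"ax":0,"ay":0,"az":0,"jaw":0},{"tx":0,"ty":0,"tz":0,"ax":0,"ay":0,"az":0,"jaw":0},{"tx":0,"ty":0,"tz":0,"ax":0,"ay":0,"az":0,"jaw":0}]'
python3 -c "
from h import *; st();to(464.6,-11.8,22.5,68.6)"
```

```text
t: 21.92
ee_pos: [465.3, -11.8, 28.3]
orientation: [2.594, 1.771, 0.003]
ft_force: [0.6, -0.4, -2.8]
width: 53.8
t 21.93 [465.3 -11.8  28.3] yaw 68.6 F [ 0.56 -0.44 -2.79] Mtool [ 0.021 -0.004  0.001] w 53.8
t 21.93 turn [ 0.11 -0.04  0.05] shift cm [-0.03 -0.07  0.58]
```

```bash
python3 -m inch '[{"tx":0,"ty":-0.05,"tz":0.45,"ax":0,"ay":0,"az":0,"jaw":0},{"tx":0,"ty":0,"tz":0.15,"ax":0,"ay":0,"az":0,"jaw":0},{"tx":0,"ty":0,"tz":0,"ax":0,"ay":0,"az":0,"jaw":0}]'
python3 -m inch '[{"tx":0,"ty":0,"tz":0,"ax":0,"ay":0,"az":0,"jaw":1},{"tx":0,"ty":0,"tz":0,"ax":0,"ay":0,"az":0,"jaw":1},{"tx":0,"ty":0,"tz":0,"ax":0,"ay":0,"az":0,"jaw":1},{"tx":0,"ty":0,"tz":-3,"ax":0,"ay":0,"az":0,"jaw":1},{"tx":0,"ty":0,"tz":-5,"ax":0,"ay":0,"az":0,"jaw":1},{"tx":0,"ty":0,"tz":-4,"ax":0,"ay":0,"az":-7.7,"jaw":1},{"tx":0,"ty":0,"tz":0,"ax":0,"ay":0,"az":-7.7,"jaw":1},{"tx":0,"ty":0,"tz":0,"ax":0,"ay":0,"az":-7.7,"jaw":1}]'
python3 -m inch '[{"tx":-5,"ty":-1,"tz":0,"ax":0,"ay":0,"az":0,"jaw":1},{"tx":-5.5,"ty":-1,"tz":0,"ax":0,"ay":0,"az":0,"jaw":1},{"tx":-5.5,"ty":-1,"tz":0,"ax":0,"ay":0,"az":0,"jaw":1},{"tx":-5,"ty":-0.9,"tz":2,"ax":0,"ay":0,"az":0,"jaw":1},{"tx":-3.5,"ty":0,"tz":2,"ax":0,"ay":0,"az":0,"jaw":1},{"tx":0,"ty":0,"tz":0,"ax":0,"ay":0,"az":0,"jaw":1}]'
python3 -c "
from h import *; st();to(433.1,-257.5,18,91.8);shot('scene','pics/scene3.png')"
```

```text
t: 22.3
ee_pos: [464.5, -11.6, 22.5]
orientation: [2.594, 1.771, 0.002]
ft_force: [-2.2, -0.4, 13.6]
width: 54.3
t: 23.3
ee_pos: [464.2, -11.6, 141.9]
orientation: [2.182, 2.259, 0.001]
ft_force: [-0.5, -0.2, 0.5]
width: 87.6
t: 24.05
ee_pos: [431.5, -259.2, 99.9]
orientation: [-2.19, -2.25, 0.001]
ft_force: [-0.4, 0.0, -0.8]
width: 88.0
t 24.05 [ 431.5 -259.2   99.9] yaw 91.6 F [-0.38  0.03 -0.77] Mtool [-0.004  0.068 -0.007] w 88.0
t 24.05 turn [-0.09 -0.06 -0.25] shift cm [0.17 0.16 8.19]
```

View pics/scene3.png

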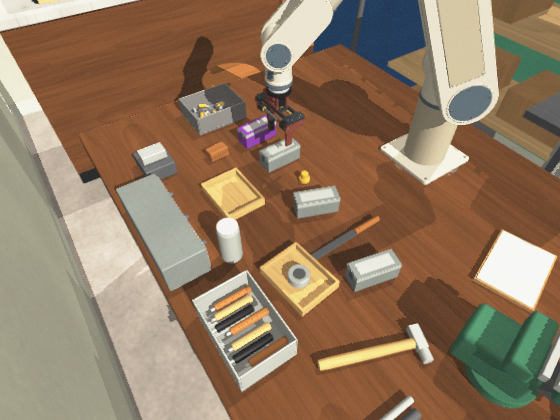

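Both silent cases are upright in place (317,200) and (373,270). The gripper is over the grey right-hand case (280,153), not the purple one (257,131). Grip, lift and shake.

```bash
python3 -m inch '[{"tx":0.15,"ty":0.15,"tz":4,"ax":0,"ay":0,"az":0,"jaw":1},{"tx":0,"ty":0,"tz":2.6,"ax":0,"ay":0,"az":0,"jaw":1},{"tx":0,"ty":0,"tz":1.2,"ax":0,"ay":0,"az":0,"jaw":1},{"tx":0,"ty":0,"tz":0,"ax":0,"ay":0,"az":0,"jaw":1},{"tx":0,"ty":0,"tz":0,"ax":0,"ay":0,"az":0,"jaw":0},{"tx":0,"ty":0,"tz":0,"ax":0,"ay":0,"az":0,"jaw":0},{"tx":0,"ty":0,"tz":0,"ax":0,"ay":0,"az":0,"jaw":0},{"tx":0,"ty":0,"tz":0,"ax":0,"ay":0,"az":0,"jaw":0}]' >/dev/null
python3 -c "
from h import *; st()"
python3 -m inch '[{"tx":0,"ty":0,"tz":-2.5,"ax":0,"ay":0,"az":0,"jaw":0},{"tx":0,"ty":0,"tz":-4.5,"ax":0,"ay":0,"az":0,"jaw":0},{"tx":0,"ty":0,"tz":-4,"ax":0,"ay":0,"az":0,"jaw":0},{"tx":0,"ty":0,"tz":-2,"ax":0,"ay":0,"az":0,"jaw":0},{"tx":0,"ty":0,"tz":0,"ax":0,"ay":0,"az":0,"jaw":0},{"tx":0,"ty":0,"tz":0,"ax":0,"ay":0,"az":0,"jaw":0}]' >/dev/null; python3 -c "
from h import *; st()"
python3 -m inch '[{"tx":0,"ty":-4.5,"tz":0,"ax":0,"ay":0,"az":0,"jaw":0},{"tx":0,"ty":-4.5,"tz":0,"ax":0,"ay":0,"az":0,"jaw":0},{"tx":0,"ty":0,"tz":0,"ax":0,"ay":0,"az":0,"jaw":0},{"tx":0,"ty":0,"tz":0,"ax":0,"ay":0,"az":0,"jaw":0},{"tx":0,"ty":0,"tz":0,"ax":0,"ay":0,"az":0,"jaw":0}]' >/dev/null; python3 -c "
from h import *; avg()"
python3 -m inch '[{"tx":0,"ty":4.5,"tz":0,"ax":0,"ay":0,"az":0,"jaw":0},{"tx":0,"ty":4.5,"tz":0,"ax":0,"ay":0,"az":0,"jaw":0},{"tx":0,"ty":0,"tz":0,"ax":0,"ay":0,"az":0,"jaw":0},{"tx":0,"ty":0,"tz":0,"ax":0,"ay":0,"az":0,"jaw":0},{"tx":0,"ty":0,"tz":0,"ax":0,"ay":0,"az":0,"jaw":0}]' >/dev/null; python3 -c "
from h import *; avg()"
python3 -m inch '[{"tx":0,"ty":-4.5,"tz":0,"ax":0,"ay":0,"az":0,"jaw":0},{"tx":0,"ty":-4.5,"tz":0,"ax":0,"ay":0,"az":0,"jaw":0},{"tx":0,"ty":0,"tz":0,"ax":0,"ay":0,"az":0,"jaw":0},{"tx":0,"ty":0,"tz":0,"ax":0,"ay":0,"az":0,"jaw":0},{"tx":0,"ty":0,"tz":0,"ax":0,"ay":0,"az":0,"jaw":0}]' >/dev/null; python3 -c "
from h import *; avg()"
python3 -m inch '[{"tx":0,"ty":4.5,"tz":0,"ax":0,"ay":0,"az":0,"jaw":0},{"tx":0,"ty":4.5,"tz":0,"ax":0,"ay":0,"az":0,"jaw":0},{"tx":0,"ty":0,"tz":0,"ax":0,"ay":0,"az":0,"jaw":0},{"tx":0,"ty":0,"tz":0,"ax":0,"ay":0,"az":0,"jaw":0},{"tx":0,"ty":0,"tz":0,"ax":0,"ay":0,"az":0,"jaw":0}]' >/dev/null; python3 -c "
from h import *; avg()"
```

```text
t 25.1 [ 434.2 -256.5   23.7] yaw 91.7 F [ 0.52 -1.66  3.88] Mtool [ 0.099 -0.107  0.017] w 53.8
t 25.85 [ 433.  -255.6  152.1] yaw 91.7 F [ 0.15  0.53 -3.94] Mtool [-0.002  0.016 -0.018] w 54.0
avg M F [-3.000e-03  3.000e-02  1.300e-02 -5.900e-02 -1.500e-01  3.712e+00] sd [0.017 0.029 0.019] Mx [ 0.004  0.013 -0.002 -0.027 -0.008 -0.025  0.022]
t 26.82 [ 344.1 -258.8  153.2] yaw 91.8 F [-0.33 -0.18 -3.8 ] Mtool [ 0.022  0.087 -0.013] w 53.8
avg M F [ 0.013  0.028 -0.006  0.122  0.079  3.87 ] sd [0.034 0.029 0.007] Mx [ 0.025  0.004  0.044  0.059  0.014  0.002 -0.054]
t 27.8 [ 433.7 -256.2  153.3] yaw 91.7 F [-0.04  0.08 -3.92] Mtool [-0.054  0.066 -0.006] w 53.6
avg M F [-1.900e-02  2.200e-02  1.000e-03  1.950e-01 -1.750e-01  3.561e+00] sd [0.015 0.029 0.019] Mx [-0.024  0.011 -0.036 -0.029 -0.008 -0.033 -0.015]
t 28.77 [ 344.1 -258.8  153.1] yaw 91.8 F [ 0.74  0.09 -3.39] Mtool [-0.015  0.005 -0.016] w 54.0
avg M F [-0.02   0.026  0.013 -0.191 -0.107  3.479] sd [0.051 0.034 0.027] Mx [-0.008 -0.02   0.026 -0.129  0.035 -0.004 -0.041]
t 29.75 [ 433.7 -256.2  153.3] yaw 91.7 F [-0.07  0.31 -4.28] Mtool [-0.041 -0.018 -0.012] w 53.8
```

The right case looks quiet under the level strokes too. My L data depend on the sensor's lever arm: refitting the 8° and 2° readings gives a ball term of about 0.046 N m. I'll calibrate by giving this case the same rocking test.

```bash
python3 -m inch '[{"tx":0,"ty":0,"tz":0,"ax":6,"ay":0,"az":0,"jaw":0},{"tx":0,"ty":0,"tz":0,"ax":6,"ay":0,"az":0,"jaw":0},{"tx":0,"ty":0,"tz":0,"ax":0,"ay":0,"az":0,"jaw":0},{"tx":0,"ty":0,"tz":0,"ax":0,"ay":0,"az":0,"jaw":0},{"tx":0,"ty":0,"tz":0,"ax":0,"ay":0,"az":0,"jaw":0}]' >/dev/null; python3 -c "
from h import *; avg(8)"
python3 -m inch '[{"tx":0,"ty":0,"tz":0,"ax":-5,"ay":0,"az":0,"jaw":0},{"tx":0,"ty":0,"tz":0,"ax":-5,"ay":0,"az":0,"jaw":0},{"tx":0,"ty":0,"tz":0,"ax":0,"ay":0,"az":0,"jaw":0},{"tx":0,"ty":0,"tz":0,"ax":0,"ay":0,"az":0,"jaw":0}]' >/dev/null; python3 -c "
from h import *; avg(8)"
python3 -m inch '[{"tx":0,"ty":0,"tz":0,"ax":-7,"ay":0,"az":0,"jaw":0},{"tx":0,"ty":0,"tz":0,"ax":-7,"ay":0,"az":0,"jaw":0},{"tx":0,"ty":0,"tz":0,"ax":0,"ay":0,"az":0,"jaw":0},{"tx":0,"ty":0,"tz":0,"ax":0,"ay":0,"az":0,"jaw":0},{"tx":0,"ty":0,"tz":0,"ax":0,"ay":0,"az":0,"jaw":0}]' >/dev/null; python3 -c "
from h import *; avg(8)"
python3 -m inch '[{"tx":0,"ty":0,"tz":0,"ax":5,"ay":0,"az":0,"jaw":0},{"tx":0,"ty":0,"tz":0,"ax":5,"ay":0,"az":0,"jaw":0},{"tx":0,"ty":0,"tz":0,"ax":0,"ay":0,"az":0,"jaw":0},{"tx":0,"ty":0,"tz":0,"ax":0,"ay":0,"az":0,"jaw":0}]' >/dev/null; python3 -c "
from h import *; avg(8)"
```

```text
avg M F [-0.23   0.036  0.007  0.349  0.721  3.747] sd [0.025 0.017 0.031] Mx [-0.272 -0.248 -0.225 -0.213 -0.255 -0.191 -0.207 -0.232]
t 30.77 [ 433.8 -256.1  153.3] yaw 91.7 F [ 0.57  0.88 -4.7 ] Mtool [-0.232  0.048  0.04 ] w 53.8
avg M F [-0.042  0.005  0.012 -0.215  0.183  4.117] sd [0.042 0.024 0.032] Mx [-0.064  0.017 -0.066 -0.04   0.033 -0.041 -0.097 -0.078]
t 31.68 [ 434.  -256.   153.1] yaw 91.8 F [ 0.14 -0.3  -4.27] Mtool [-0.078 -0.01   0.024] w 54.1
avg M F [ 0.213  0.018 -0.     0.01  -0.615  3.657] sd [0.031 0.033 0.047] Mx [0.216 0.275 0.214 0.184 0.191 0.227 0.226 0.168]
t 32.7 [ 433.9 -256.   153.2] yaw 91.8 F [ 0.56  0.13 -3.62] Mtool [ 0.168  0.044 -0.03 ] w 53.9
avg M F [ 0.046  0.023  0.007  0.095 -0.482  3.77 ] sd [0.039 0.01  0.033] Mx [ 0.069 -0.012  0.091  0.056  0.044 -0.006  0.102  0.024]
t 33.6 [ 433.7 -256.2  153.3] yaw 91.7 F [-0.94  0.19 -3.52] Mtool [ 0.024  0.009 -0.008] w 53.8
```

The right case fits a packed case: lever 0.28 m, with the 12° and 2° readings proportional. With that lever, L shows a step of +0.05 to +0.07 N m towards the lowered end, so the left case has the ball. Stand R back, then return to L.

```bash
python3 -m inch '[{"tx":0,"ty":0,"tz":4,"ax":2,"ay":0,"az":0,"jaw":0},{"tx":0,"ty":0,"tz":4.5,"ax":0,"ay":0,"az":0,"jaw":0},{"tx":0,"ty":0,"tz":3,"ax":0,"ay":0,"az":0,"jaw":0},{"tx":0,"ty":0,"tz":1.2,"ax":0,"ay":0,"az":0,"jaw":0},{"tx":0,"ty":0,"tz":0,"ax":0,"ay":0,"az":0,"jaw":0},{"tx":0,"ty":0,"tz":0,"ax":0,"ay":0,"az":0,"jaw":0}]' >/dev/null
python3 -c "
from h import *; st();to(434.2,-256.5,23.7,91.7)"
```

```text
t 34.35 [ 436.1 -256.6   27.3] yaw 91.7 F [ 0.64 -0.09 -4.3 ] Mtool [-0.041 -0.051  0.033] w 53.9
t 34.35 turn [0.1  0.06 0.04] shift cm [ 0.02 -0.18  0.36]
```

```bash
python3 -m inch '[{"tx":0,"ty":-0.2,"tz":0.3,"ax":0,"ay":0,"az":0,"jaw":0},{"tx":0,"ty":0,"tz":0.05,"ax":0,"ay":0,"az":0,"jaw":0},{"tx":0,"ty":0,"tz":0,"ax":0,"ay":0,"az":0,"jaw":0}]'
python3 -m inch '[{"tx":0,"ty":0,"tz":0,"ax":0,"ay":0,"az":0,"jaw":1},{"tx":0,"ty":0,"tz":0,"ax":0,"ay":0,"az":0,"jaw":1},{"tx":0,"ty":0,"tz":0,"ax":0,"ay":0,"az":0,"jaw":1},{"tx":0,"ty":0,"tz":-3,"ax":0,"ay":0,"az":0,"jaw":1},{"tx":0,"ty":0,"tz":-5,"ax":0,"ay":0,"az":0,"jaw":1},{"tx":0,"ty":0,"tz":-4,"ax":0,"ay":0,"az":7.5,"jaw":1},{"tx":0,"ty":0,"tz":0,"ax":0,"ay":0,"az":7.4,"jaw":1}]'
python3 -m inch '[{"tx":5,"ty":-0.7,"tz":0,"ax":0,"ay":0,"az":0,"jaw":1},{"tx":5.5,"ty":-0.7,"tz":0,"ax":0,"ay":0,"az":0,"jaw":1},{"tx":5.5,"ty":-0.7,"tz":0,"ax":0,"ay":0,"az":0,"jaw":1},{"tx":5.5,"ty":-0.7,"tz":0,"ax":0,"ay":0,"az":0,"jaw":1},{"tx":5.5,"ty":-0.7,"tz":0,"ax":0,"ay":0,"az":0,"jaw":1},{"tx":5.5,"ty":-0.7,"tz":0,"ax":0,"ay":0,"az":0,"jaw":1},{"tx":5.5,"ty":-0.7,"tz":0,"ax":0,"ay":0,"az":0,"jaw":1},{"tx":5.5,"ty":-0.7,"tz":0,"ax":0,"ay":0,"az":0,"jaw":1},{"tx":5,"ty":-0.7,"tz":2,"ax":0,"ay":0,"az":0,"jaw":1},{"tx":3.5,"ty":-0.7,"tz":2,"ax":0,"ay":0,"az":0,"jaw":1},{"tx":0,"ty":0,"tz":0,"ax":0,"ay":0,"az":0,"jaw":1}]'
python3 -c "
from h import *; st();to(485.5,269,18,76.8)"
```

```text
t: 34.72
ee_pos: [433.4, -256.4, 23.7]
orientation: [2.187, 2.254, 0.0]
ft_force: [-2.2, 0.9, 5.1]
width: 53.7
t: 35.6
ee_pos: [435.1, -257.3, 145.9]
orientation: [2.461, 1.944, 0.003]
ft_force: [-0.3, 0.2, 0.1]
width: 88.2
t: 36.98
ee_pos: [482.4, 267.8, 101.2]
orientation: [-2.458, -1.956, 0.003]
ft_force: [-0.6, -0.4, 0.1]
width: 87.6
t 36.98 [482.4 267.8 101.2] yaw 77.0 F [-0.63 -0.41  0.15] Mtool [ 0.005 -0.023 -0.007] w 87.6
t 36.98 turn [-0.1   0.08  0.23] shift cm [0.19 0.27 8.32]
```

```bash
python3 -m inch '[{"tx":0.2,"ty":0.25,"tz":4,"ax":0,"ay":0,"az":0,"jaw":1},{"tx":0,"ty":0,"tz":2.6,"ax":0,"ay":0,"az":0,"jaw":1},{"tx":0,"ty":0,"tz":1.2,"ax":0,"ay":0,"az":0,"jaw":1},{"tx":0,"ty":0,"tz":0,"ax":0,"ay":0,"az":0,"jaw":1},{"tx":0,"ty":0,"tz":0,"ax":0,"ay":0,"az":0,"jaw":0},{"tx":0,"ty":0,"tz":0,"ax":0,"ay":0,"az":0,"jaw":0},{"tx":0,"ty":0,"tz":0,"ax":0,"ay":0,"az":0,"jaw":0},{"tx":0,"ty":0,"tz":0,"ax":0,"ay":0,"az":0,"jaw":0}]' >/dev/null
python3 -c "
from h import *; st()"
python3 -m inch '[{"tx":0,"ty":0,"tz":-2.5,"ax":0,"ay":0,"az":0,"jaw":0},{"tx":0,"ty":0,"tz":-4.5,"ax":0,"ay":0,"az":0,"jaw":0},{"tx":0,"ty":0,"tz":-4,"ax":0,"ay":0,"az":0,"jaw":0},{"tx":0,"ty":0,"tz":-2,"ax":0,"ay":0,"az":0,"jaw":0},{"tx":0,"ty":0,"tz":0,"ax":0,"ay":0,"az":0,"jaw":0}]' >/dev/null
python3 -m inch '[{"tx":0,"ty":0,"tz":0,"ax":6,"ay":0,"az":0,"jaw":0},{"tx":0,"ty":0,"tz":0,"ax":6,"ay":0,"az":0,"jaw":0},{"tx":0,"ty":0,"tz":0,"ax":0,"ay":0,"az":0,"jaw":0},{"tx":0,"ty":0,"tz":0,"ax":0,"ay":0,"az":0,"jaw":0},{"tx":0,"ty":0,"tz":0,"ax":0,"ay":0,"az":0,"jaw":0}]' >/dev/null; python3 -c "
from h import *; avg(8)"
python3 -m inch '[{"tx":0,"ty":0,"tz":0,"ax":-5,"ay":0,"az":0,"jaw":0},{"tx":0,"ty":0,"tz":0,"ax":-5,"ay":0,"az":0,"jaw":0},{"tx":0,"ty":0,"tz":0,"ax":0,"ay":0,"az":0,"jaw":0},{"tx":0,"ty":0,"tz":0,"ax":0,"ay":0,"az":0,"jaw":0}]' >/dev/null; python3 -c "
from h import *; avg(8)"
python3 -m inch '[{"tx":0,"ty":0,"tz":0,"ax":-7,"ay":0,"az":0,"jaw":0},{"tx":0,"ty":0,"tz":0,"ax":-7,"ay":0,"az":0,"jaw":0},{"tx":0,"ty":0,"tz":0,"ax":0,"ay":0,"az":0,"jaw":0},{"tx":0,"ty":0,"tz":0,"ax":0,"ay":0,"az":0,"jaw":0},{"tx":0,"ty":0,"tz":0,"ax":0,"ay":0,"az":0,"jaw":0}]' >/dev/null; python3 -c "
from h import *; avg(8)"
python3 -m inch '[{"tx":0,"ty":0,"tz":0,"ax":5,"ay":0,"az":0,"jaw":0},{"tx":0,"ty":0,"tz":0,"ax":5,"ay":0,"az":0,"jaw":0},{"tx":0,"ty":0,"tz":0,"ax":0,"ay":0,"az":0,"jaw":0},{"tx":0,"ty":0,"tz":0,"ax":0,"ay":0,"az":0,"jaw":0}]' >/dev/null; python3 -c "
from h import *; avg(8)"
```

```text
t 37.98 [486.7 267.9  25.2] yaw 76.8 F [-0.48  0.27  4.26] Mtool [0.015 0.02  0.038] w 53.9
avg M F [-2.220e-01  1.000e-02 -2.000e-03 -1.030e-01  8.420e-01  4.863e+00] sd [0.025 0.035 0.028] Mx [-0.218 -0.208 -0.198 -0.222 -0.277 -0.194 -0.228 -0.235]
t 39.62 [486.3 267.6 154.9] yaw 76.9 F [-0.43  0.23 -5.14] Mtool [-0.235  0.03   0.021] w 54.0
avg M F [0.014 0.018 0.016 0.056 0.552 5.214] sd [0.024 0.03  0.038] Mx [ 0.018  0.024 -0.022  0.004  0.035  0.001  0.059 -0.005]
t 40.52 [486.4 267.4 154.6] yaw 76.8 F [ 0.69 -0.08 -5.39] Mtool [-0.005 -0.016 -0.039] w 53.7
avg M F [ 0.228 -0.009  0.016  0.007 -0.996  5.31 ] sd [0.025 0.016 0.017] Mx [0.233 0.224 0.225 0.176 0.249 0.214 0.239 0.265]
t 41.55 [486.4 267.5 154.7] yaw 76.8 F [ 0.02 -0.34 -4.85] Mtool [0.265 0.006 0.013] w 53.9
avg M F [-0.007  0.008  0.009 -0.062 -0.084  5.025] sd [0.029 0.024 0.029] Mx [ 0.027 -0.002 -0.032  0.006 -0.069 -0.005 -0.003  0.02 ]
t 42.45 [486.1 267.7 154.8] yaw 76.9 F [ 0.01  0.73 -5.39] Mtool [ 0.02  -0.011 -0.03 ] w 54.0
```

L is confirmed. The ±2° readings, corrected for the lever, leave a step of about 0.06 N m towards the lowered end on each side. Give it a few quick end-to-end strokes, level.

```bash
python3 -m inch '[{"tx":0,"ty":0,"tz":0,"ax":2,"ay":0,"az":0,"jaw":0},{"tx":0,"ty":-6,"tz":0,"ax":0,"ay":0,"az":0,"jaw":0},{"tx":0,"ty":-3,"tz":0,"ax":0,"ay":0,"az":0,"jaw":0},{"tx":0,"ty":0,"tz":0,"ax":0,"ay":0,"az":0,"jaw":0},{"tx":0,"ty":0,"tz":0,"ax":0,"ay":0,"az":0,"jaw":0},{"tx":0,"ty":0,"tz":0,"ax":0,"ay":0,"az":0,"jaw":0},{"tx":0,"ty":0,"tz":0,"ax":0,"ay":0,"az":0,"jaw":0}]' >/dev/null; python3 -c "
from h import *; avg(5)"
python3 -m inch '[{"tx":0,"ty":6,"tz":0,"ax":0,"ay":0,"az":0,"jaw":0},{"tx":0,"ty":3,"tz":0,"ax":0,"ay":0,"az":0,"jaw":0},{"tx":0,"ty":0,"tz":0,"ax":0,"ay":0,"az":0,"jaw":0},{"tx":0,"ty":0,"tz":0,"ax":0,"ay":0,"az":0,"jaw":0},{"tx":0,"ty":0,"tz":0,"ax":0,"ay":0,"az":0,"jaw":0},{"tx":0,"ty":0,"tz":0,"ax":0,"ay":0,"az":0,"jaw":0}]' >/dev/null; python3 -c "
from h import *; avg(5); to(651.8,-198.7,130,91.8)"
```

```text
avg M F [-0.018  0.022 -0.01  -0.113  0.137  5.047] sd [0.028 0.016 0.019] Mx [ 0.004 -0.003  0.009 -0.04  -0.061]
t 43.58 [398.8 287.9 154.7] yaw 76.8 F [-0.17 -0.44 -5.44] Mtool [-0.061  0.036 -0.011] w 53.6
avg M F [0.07  0.015 0.032 0.358 0.04  4.938] sd [0.038 0.025 0.023] Mx [0.043 0.1   0.044 0.13  0.034]
t 44.58 [486.2 267.7 154.8] yaw 76.9 F [ 1.03  0.01 -4.91] Mtool [ 0.034 -0.001  0.067] w 53.6
t 44.58 turn [  0.    -0.   -14.94] shift cm [-47.14  15.09   2.48]
```

The quick strokes now swing the level moment by 0.09 N m, as a ball should. Carry it to the empty tray.

```bash
python3 -m inch '[{"tx":0,"ty":0,"tz":0,"ax":0,"ay":0,"az":-5,"jaw":0},{"tx":-3,"ty":0.5,"tz":0,"ax":0,"ay":0,"az":-5,"jaw":0},{"tx":-4,"ty":0.9,"tz":0,"ax":0,"ay":0,"az":-5,"jaw":0}]'
python3 -c "
from h import *; to(651.8,-198.7,130,91.8)"
```

```text
t: 44.95
ee_pos: [493.6, 196.6, 154.7]
orientation: [2.18, 2.262, 0.0]
ft_force: [-0.4, 0.3, -4.9]
width: 53.8
t 44.95 turn [ 0.01 -0.    0.33] shift cm [-40.01  14.57   2.47]
```

```bash
python3 -m inch '[{"tx":-4.5,"ty":1.5,"tz":0,"ax":0,"ay":0,"az":0,"jaw":0},{"tx":-4.5,"ty":1.5,"tz":0,"ax":0,"ay":0,"az":0,"jaw":0},{"tx":-4.5,"ty":1.5,"tz":0,"ax":0,"ay":0,"az":0,"jaw":0},{"tx":-4.5,"ty":1.5,"tz":0,"ax":0,"ay":0,"az":0,"jaw":0},{"tx":-4.5,"ty":1.5,"tz":0,"ax":0,"ay":0,"az":0,"jaw":0},{"tx":-4.5,"ty":1.8,"tz":0,"ax":0,"ay":0,"az":0,"jaw":0},{"tx":-4.5,"ty":1.8,"tz":0.5,"ax":0,"ay":0,"az":0,"jaw":0},{"tx":-4,"ty":1.8,"tz":0.8,"ax":0,"ay":0,"az":0,"jaw":0},{"tx":-3,"ty":1,"tz":0.7,"ax":0,"ay":0,"az":0,"jaw":0},{"tx":-1.5,"ty":0.6,"tz":0.5,"ax":0,"ay":0,"az":0,"jaw":0},{"tx":0,"ty":0,"tz":0,"ax":0,"ay":0,"az":0,"jaw":0},{"tx":0,"ty":0,"tz":0,"ax":0,"ay":0,"az":0,"jaw":0}]'
python3 - <<'E'
from h import *; st(); to(651.8,-198.7,130,91.8)
im,d=shot('top','pics/top4.png'); im2,_=shot('scene','pics/scene4.png')
cv2.imwrite('pics/both.png',np.vstack([cv2.resize(im,(400,300)),cv2.resize(im2,(400,300))])[...,::-1])
v,u=np.mgrid[0:420,0:560]; W=world('top',np.c_[u.ravel(),v.ravel()],d.ravel()).reshape(420,560,3)
for nm,(u0,u1,v0,v1) in [('M',(262,318,225,305)),('R',(368,418,230,310))]:
    P=W[v0:v1,u0:u1].reshape(-1,3); P=P[(P[:,2]>55)&(P[:,2]<66)]
    if len(P)>50: print(nm,len(P),cv2.minAreaRect(P[:,:2].astype(np.float32)))
E
```

```text
t: 46.45
ee_pos: [651.2, -197.2, 129.7]
orientation: [-2.184, -2.257, 0.0]
ft_force: [-0.1, -0.7, -5.3]
width: 54.1
t 46.45 [ 651.2 -197.2  129.7] yaw 91.9 F [-0.09 -0.69 -5.26] Mtool [0.104 0.06  0.064] w 54.1
t 46.45 turn [-0.04 -0.04  0.08] shift cm [-0.15  0.06 -0.03]
```

View pics/both.png

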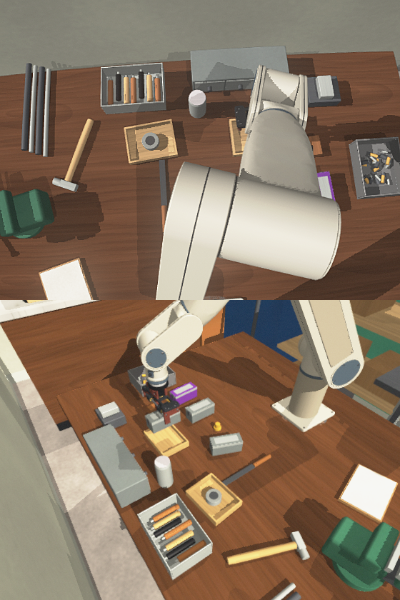

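The lower view shows the case held level over the empty tray (about (165,430)). The other two cases stand upright at (225,443) and (200,410), and the rest is undisturbed. Let it settle, then hand in.

```bash
python3 -m inch '[{"tx":-0.1,"ty":0,"tz":0,"ax":0,"ay":0,"az":0,"jaw":0},{"tx":0,"ty":0,"tz":0,"ax":0,"ay":0,"az":0,"jaw":0},{"tx":0,"ty":0,"tz":0,"ax":0,"ay":0,"az":0,"jaw":0},{"tx":0,"ty":0,"tz":0,"ax":0,"ay":0,"az":0,"jaw":0},{"tx":0,"ty":0,"tz":0,"ax":0,"ay":0,"az":0,"jaw":0},{"tx":0,"ty":0,"tz":0,"ax":0,"ay":0,"az":0,"jaw":0},{"tx":0,"ty":0,"tz":0,"ax":0,"ay":0,"az":0,"jaw":0},{"tx":0,"ty":0,"tz":0,"ax":0,"ay":0,"az":0,"jaw":0}]'
python3 -c "
from h import *; st(); ctrl.close_job()"
```

```text
t: 47.55
ee_pos: [651.6, -199.5, 129.7]
orientation: [-2.185, -2.257, 0.0]
ft_force: [-0.3, -0.8, -5.4]
width: 53.5
t 47.55 [ 651.6 -199.5  129.7] yaw 91.8 F [-0.32 -0.8  -5.42] Mtool [-0.002  0.019  0.004] w 53.5
the job is handed in; nothing more can be done
```

The rattling case is the left one. I handed the job in at 47.6 s with it held level and still over the empty tray. It is within about 1 mm of the tray centre I measured, with its underside about 100 mm above the tray floor.

- **What I did:** I shook all three cases clear of the bench. I first misjudged the left case as silent, because its opening strokes were ambiguous and I did not yet know the sensor's lever arm, and stood it back. Rocking the right case gave the lever arm, which showed the ball was in the left case. I stood the right case back, picked up the left one again, rocked and shook it, and carried it to the tray.
- **Evidence for the left case:** rocking left a step of about 0.06 N m towards the lowered end, and quick level strokes then swung the moment by 0.09 N m. The right case rocked like a packed one.
- **Middle case:** it was only shaken level, with no change in moment. My slower strokes had not clearly shown the ball in the left case either, so that result is weak alone. The left case's result settles which one rattles.
- **Last checks:** in the last scene picture the other two cases stand upright at their places and the bystanders look undisturbed. Going by tool position when I set them down, both are within 1–2 mm of where I gripped them. My depth check of their final positions failed because the arm blocked the top camera.

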